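# Post a used tub through the recycling flap

## Task

Push the orange spring flap open with one finger and keep it open, and with the other finger push the blue-lidded tub along its lane and through the mouth so that it drops into the green caddy; then draw back and let the flap close. Do not lift or carry the tub, do not shove the flap open with the tub or let the flap press on it, and leave the spice jar, the detergent bottle and the beaker where they are.

Things in the scene. Friction and masses are not known exactly. Their poses are not given: they have to be found in the camera images.
- station: Fixed steel recycling station; origin on the table below the mouth's plane, x through the mouth (away from the robot), y left, z up. Flat ledge, top 100 mm above the table, x -190 to 0 mm (ends at the mouth), y -135 to +115 mm. Beyond it the green caddy.
- lane (a point): Middle of the mouth end of the tub's lane, on the ledge (station x 0, y -30, z 100 mm). Two guides, 3 mm thick and 10 mm high, from station x -178 to -13 mm, leave a lane 74 mm wide centred here.
- mouth (a point): Middle of the mouth at ledge height (station x 0, y +2, z 100 mm): a gap in a 52 mm high splash screen (station x -8 to 0 mm), from y -76 to +80 mm, open at the top with no lintel, so that fingers pointing down pass through it.
- caddy (a point): Centre of the inner floor of the green open-topped caddy (station x 95, y -10, z 8 mm). Inside: x 6 to 184 mm, y -129 to +109 mm; walls reach 85 to 90 mm above the table, below the flap.
- flap_hinge (a point): On the flap's upright hinge axis, at ledge height, at the left end of the mouth (station x = 0, y = +80 mm, z = 100 mm).
- flap_edge (a point): Middle of the free edge of the orange flap (153 mm from the hinge axis), 28 mm above the ledge. The flap is a stiff upright plate, 4 mm thick, from 4 to 52 mm above the ledge; it swings over the caddy, away from the robot's side, never towards the ledge.
- flap (a joint): Angle of the orange flap about its upright hinge: 0 closed across the mouth, growing as it is pushed open into station +x, stop at 1.45 rad. A spring shuts it, with 0.12 N m when closed and 0.17 N m when open (3 to 5 N on a finger 40 mm from the hinge); it shuts in about half a second when let go.
- tub: Used empty white tub with blue lid, 50 x 50 mm (lid 54 x 54 mm), 42 mm high, about 50 g, standing in the lane on the ledge, roughly square to it (within 7 degrees). Origin at the centre of its underside.
- spice_jar: Small glass jar with red cap, 36 mm across, 50 mm high, on the ledge right of the lane; origin at the centre of its underside. Leave alone.
- detergent: Yellow detergent bottle, 68 mm across, 170 mm high, on the table beside the station; origin at the centre of its underside. Leave alone.
- beaker: Steel beaker, 76 mm across, 100 mm high, on the table beside the station; origin at the centre of its underside. Leave alone.
Things that resemble listed ones, but are neither listed nor needed, are in the scene too. Of the things that look like the tub, the smallest one is meant.

How it is judged:
On the way, in this order (a step that is already met when the one before it is completed fails the run):
1. a finger pushes the flap open (past 0.35 rad) while the tub is still on the ledge (value of joint flap above 0.35 rad and contact force between the fingers and flap above 0.2 N and x of tub in the frame of station below -0.004 m and z of tub in the frame of station above 0.09 m), for 0.1 s.
2. the tub goes through the mouth while a finger holds the flap open (value of joint flap above 0.35 rad and contact force between the fingers and flap above 0.2 N and x of tub in the frame of station above 0 m), for 0.05 s.
At the end, for the whole second after the job is handed in: The tub lies at rest inside the green caddy (its origin within the caddy's walls, lower than 80 mm above the table), the flap is shut (within 0.06 rad), and jar, bottle and beaker are within 25 mm of where they stood (x of tub in the frame of station between 0.004 and 0.186 m and y of tub in the frame of station between -0.131 and 0.111 m and z of tub in the frame of station below 0.08 m and linear speed of tub below 0.02 m/s and value of joint flap below 0.06 rad and distance of each of spice_jar, detergent, beaker from where it was at the start of the episode below 0.025 m); the robot touches nothing.
It fails at once if the tub is lifted: more than 12 mm above the ledge (z of tub in the frame of station above 0.112 m).
It fails at once if the tub and the flap press on each other with more than 0.8 N (contact force between tub and flap above 0.8 N).
It fails at once if the jar, bottle or beaker is moved more than 25 mm (distance of any of spice_jar, detergent, beaker from where it was at the start of the episode above 0.025 m).
It also fails if it takes over 42 s, if anything falls off the work surface, if the arm or the gripper's body presses on something with over 40 N, if the wrist force passes 120 N, or if a joint passes its speed limit or range.

## Robot

A 6-joint arm with a two-finger parallel gripper is mounted at the origin on the work surface. World frame = base frame: x ahead of the robot, y to its left, z up, the work surface at z = 0. Lengths are in m, angles in rad, forces in N, time in s.
With the tool pointing down it reaches from about 0.4 to 0.825 m from the base axis. Payload 7 kg.
Tool frame: the origin (TCP) lies between the finger pads; the fingertips stand 17 mm ahead of it and the grasp point (between the pads) lies 2 mm behind it; x points along the fingers, z is the direction in which the jaws open and shut, and the axes are right-handed (so a half turn about x gives the same grasp; the last joint's range is limited). The gripper opens to 88 mm and grips with 3 to 60 N. Pads are 19 mm wide; open, the fingers measure 130 mm over their backs; the gripper's body (78 mm by 193 mm) begins 47 mm behind the grasp point.
Start: joints at [-0.943, 0.359, 0.012, 0, -1.224, -0.288], TCP at [0.225, -0.636, 0.244] pointing down, gripper open.
Joint ranges: [-3.07, 3.07], [-1.43, 2.12], [-1.02, 1.25], [-3.03, 1.67], [-3.05, -0], [-3.03, 3.03]. Speed limits (rad/s): [2.39, 2.39, 3.01, 3.14, 3.14, 3.14].

## Interface

Orientations are given as a unit quaternion [x, y, z, w].
In Python, from cell import robot gives the robot as it stands.
- The arm moves only by the tool apply_moves, never from a script. Its argument "increments" is a list of rows, each an object with "offset": the shift along the tool's x, y, z in mm, a list of three; "twist": the turn, a rotation vector about the tool's x, y, z in rad, a list of three. In form: [{"offset": [x, y, z], "twist": [wx, wy, wz]}, ...]. A call has 1 to 20 rows; each row is the pose to reach, as a shift and turn from the pose commanded when the call began, along the tool's axes at that moment; what a row does not reach only later rows make up. A row lasts 1/8 s, in which the tool goes at most 62.5 mm and 10.7 degrees, less where a joint would pass 70% of its speed; a pose out of reach is approached as far as the arm can. A call with a gripper value outside its range is refused whole. "claw" is the gripper command: -1 is shut, 1 is fully open, values between are in proportion, set as the call begins (left out, the last holds). The fingers move at their own pace and stop on an object; "squeeze" is the grip in N (left out, the last holds). Time passes only in rows, so rows that repeat a pose let the fingers close. It gives the time, the measured TCP pose, the force and the opening at its end, in the units of the state.
- robot.read_state(): the state, without advancing time (a new reading comes with each control period).
- robot.snapshot(name): name is "scene" or "top" or "wrist"; returns a dict with "color" (400x640x3 uint8, red, green, blue), "range_z" (400x640 float32, m along the optical axis (not along the pixel's ray), 0 where there is no reading), "camera_matrix" (3x3 intrinsics, pixels), "camera_from_world" (4x4, takes a point from world to camera coordinates). Camera axes: x right, y down, z forward; pixel columns grow to the right and rows downward; lengths in m; the calibration is good to about 2 mm. A picture is of the moment at which its call begins.
- robot.hand_in(): hands the job in, once; it reports no verdict.
The state is a dict: "time": time; "joints": joint angles; "qd": joint speeds; "joint_efforts": joint torques, N m; "eef_pos": TCP position; "ee_rot": TCP orientation; "wrist_force": force on the tool from outside, world axes, zero at the start; "ft_torque": the same for the moment, N m; "opening": finger opening in m.
Only numpy, scipy, OpenCV 4.12 (cv2) and the standard library are available. Lean on these libraries where they do the work, as an engineer would, in place of code of your own. Each camera call takes 0.05 s, during which the arm holds its last target. There are 200 camera calls.

## Working session

There is one attempt and no reset: what is moved stays moved. The work goes in short steps, Python scripts to look and compute and a tool call to move; the robot and the scene stay as the last step left them, time stands still between calls to the robot, and variables do not carry over. Pictures are saved under pics/ and viewed, on a budget of 10 in all, crops included, one or two more only if the job needs it, and the job is handed in when it is done.

Besides the shell and the picture viewer there is one more tool, called as a command line: name --argument value ..., lists and objects as JSON in quotes. apply_moves: Moves the arm, as the interface text tells. Its arguments: {"type":"object","properties":{"increments":{"type":"array","items":{"type":"object","properties":{"offset":{"type":"array","items":{"type":"number"}},"twist":{"type":"array","items":{"type":"number"}}}}},"claw":{"type":"number"},"squeeze":{"type":"number"}},"required":["increments"]}

```bash
ls; mkdir -p pics
python3 - <<'E'
from cell import robot
import cv2,numpy as np,json
s=robot.read_state();print({k:np.round(v,3).tolist() for k,v in s.items()})
for n in("scene","top"):
    d=robot.snapshot(n);np.savez(""+n+".npz",**d);cv2.imwrite(f"pics/{n}0.png",d["color"][:,:,::-1])
    print(n,d["camera_matrix"].round(1).tolist(),d["camera_from_world"].round(4).tolist())
E
```

```text
pics
{'time': 0.0, 'joints': [-0.943, 0.359, 0.011, -0.0, -1.224, -0.288], 'qd': [-0.0, 0.0, -0.002, -0.002, 0.002, 0.0], 'joint_efforts': [-0.003, -58.271, 29.305, 6.997, 0.007, -0.0], 'eef_pos': [0.225, -0.636, 0.243], 'ee_rot': [-0.577, 0.408, 0.578, 0.409], 'wrist_force': [1.188, 0.007, 0.45], 'ft_torque': [-0.04, -0.02, -0.022], 'opening': 0.088}
scene [[412.8, 0.0, 318.1], [0.0, 412.8, 195.1], [0.0, 0.0, 1.0]] [[-0.5609, 0.8279, -0.0044, 0.2825], [0.6995, 0.4711, -0.5373, -0.3363], [-0.4427, -0.3045, -0.8434, 1.3266], [0.0, 0.0, 0.0, 1.0]]
top [[366.9, 0.0, 316.7], [0.0, 366.9, 196.2], [0.0, 0.0, 1.0]] [[0.0094, -0.9991, 0.0419, 0.0149], [-0.9891, -0.0155, -0.1467, 0.5343], [0.1472, -0.0401, -0.9883, 0.8313], [0.0, 0.0, 0.0, 1.0]]
```

View pics/scene0.png

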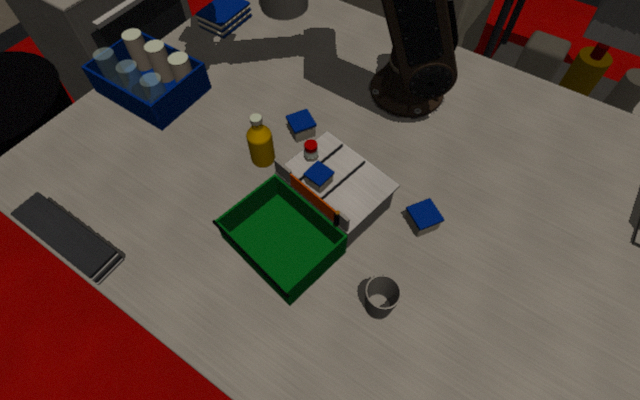

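View pics/top0.png

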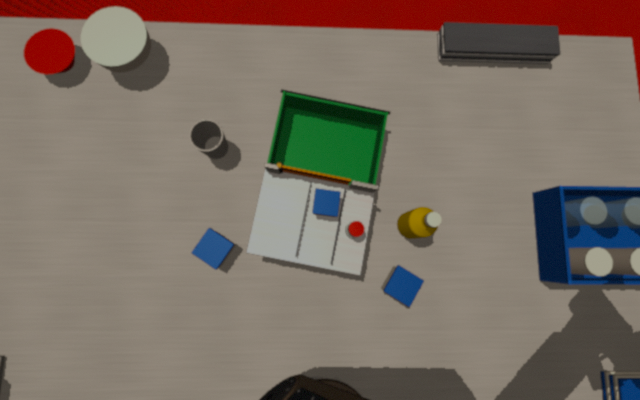

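The tub candidates are the blue lids at scene (320,176) on the ledge, (301,122) and (425,215) on the table, and the stack at (222,12). In the top view the first three are at (327,202), (404,286) and (213,248). Only (320,176)/(327,202) stands in the lane, and it also looks smallest. The flap is orange, with its hinge at top (278,168), and the jar's red cap is at (356,229).

```bash
cat > h.py <<'E'
import numpy as np,cv2
def pts(d):
    K=d["camera_matrix"];T=d["camera_from_world"];z=d["range_z"];v,u=np.indices(z.shape)
    c=np.stack([(u-K[0,2])/K[0,0]*z,(v-K[1,2])/K[1,1]*z,z],-1)
    return (c-T[:3,3])@T[:3,:3]
def onplane(d,uv,zp):
    K=d["camera_matrix"];T=d["camera_from_world"];R=T[:3,:3];o=-R.T@T[:3,3]
    r=(np.linalg.inv(K)@np.c_[np.atleast_2d(uv),np.ones(len(np.atleast_2d(uv)))].T).T@R
    return (o+r*((zp-o[2])/r[:,2])[:,None])
E
python3 - <<'E'
import numpy as np,cv2
from h import *
for n in("top","scene"):
    d=dict(np.load(n+".npz"));P=pts(d);hsv=cv2.cvtColor(d["color"],cv2.COLOR_RGB2HSV);H,S,V=hsv.transpose(2,0,1);ok=d["range_z"]>0
    def comp(name,m,zr):
        m=(m&ok&(P[...,2]>zr[0])&(P[...,2]<zr[1])&(np.hypot(P[...,0],P[...,1])>.3)).astype(np.uint8)
        N,L,st,c=cv2.connectedComponentsWithStats(m)
        for i in range(1,N):
            if st[i,4]<25: continue
            p=P[L==i];r=cv2.minAreaRect((p[:,:2]*1000).astype(np.float32))
            print(n,name,st[i,4],"px",c[i].round(),"z",np.percentile(p[:,2],[5,50,95]).round(4),"med",np.median(p[:,:2],0).round(4),"rect",np.round(r[0],1),np.round(r[1],1),round(r[2],1),"" if name not in("ledge","flap") else cv2.boxPoints(r).round(1).tolist())
    comp("blue",(H>100)&(H<125)&(S>150)&(V>60),(.02,.2))
    comp("ledge",(S<60)&(V>90),(.093,.108))
    comp("screen",(S<60),(.143,.16))
    comp("flap",(H>5)&(H<20)&(S>170),(.1,.16))
    comp("green",(H>50)&(H<75)&(S>120),(.075,.1))
    comp("red",((H<4)|(H>175))&(S>170),(.12,.2))
E
```

```text
top blue 824 px [581. 231.] z [0.0837 0.0984 0.1011] med [ 0.4686 -0.5419] rect [ 449.2 -623. ] [193.8 216.2] 90.0 
top blue 562 px [326. 202.] z [0.1389 0.141  0.1433] med [0.5059 0.0061] rect [506.1   5.4] [49.8 50.3] 83.0 
top blue 865 px [213. 248.] z [0.051  0.0533 0.0557] med [0.4099 0.2558] rect [409.8 255.8] [66.2 65.2] 56.6 
top blue 857 px [403. 286.] z [0.0508 0.0533 0.0556] med [ 0.329  -0.1761] rect [ 329.6 -176.4] [66.7 65.6] 59.0 
top blue 73 px [631. 282.] z [0.0764 0.0979 0.1008] med [ 0.3446 -0.6765] rect [ 344.9 -692. ] [ 5.3 80.1] 0.7 
top blue 370 px [629. 390.] z [0.0543 0.0568 0.0593] med [ 0.1054 -0.679 ] rect [ 107.2 -680. ] [45.  44.2] 85.7 
top blue 29 px [612. 392.] z [0.028  0.0316 0.0337] med [ 0.0923 -0.6605] rect [  91.8 -660.4] [28.   6.3] 1.5 
top ledge 193 px [205. 135.] z [0.0964 0.0989 0.1011] med [0.6596 0.2766] rect [659.6 273.8] [74.4 74.2] 35.1 [[607.9000244140625, 282.79998779296875], [650.5, 222.10000610351562], [711.4000244140625, 264.79998779296875], [668.7000122070312, 325.6000061035156]]
top ledge 8459 px [307. 224.] z [0.0969 0.0991 0.1
[... 2140 characters left out ...]
reen 85 px [283. 166.] z [0.1442 0.1502 0.1526] med [ 0.5455 -0.0725] rect [544.3 -73.7] [54.1  9.4] 77.8 
scene screen 57 px [344. 217.] z [0.1439 0.1503 0.1527] med [0.5826 0.1226] rect [581.6 122.9] [13.9 25.4] 0.3 
scene flap 541 px [313. 198.] z [0.1073 0.1334 0.1522] med [0.5696 0.0312] rect [558.7  32.9] [159.3  27.2] 78.6 [[529.5, -42.5], [556.2000122070312, -47.900001525878906], [587.7999877929688, 108.30000305175781], [561.0999755859375, 113.69999694824219]]
scene green 1460 px [282. 231.] z [0.077  0.0857 0.0904] med [0.656  0.0061] rect [660.9   1. ] [259.1 196.5] 79.2 
scene red 132 px [310. 146.] z [0.1401 0.1485 0.1511] med [ 0.4571 -0.0537] rect [453.9 -55.6] [32.6 27.3] 34.2
```

```bash
cat >> h.py <<'E'
from scipy.spatial.transform import Rotation as R
a=np.radians(-10.4);EX=np.array([np.cos(a),np.sin(a)]);EY=np.array([-EX[1],EX[0]]);O=np.array([565.3,28.0])/1000
def w(x,y): return O+EX*x/1000+EY*y/1000
def st(p): d=(np.asarray(p)[:2]-O)*1000;return np.array([d@EX,d@EY])
def fingers(s,D=.109):
    r=R.from_quat(s["ee_rot"]);z=r.apply([0,0,1]);p=np.array(s["eef_pos"]);return st(p+z*D/2),st(p-z*D/2),p[2]-.017
def move(s,A,B,ztcp,sign=1):
    m=(w(*A)+w(*B))/2;j=w(*A)-w(*B);j=np.r_[j/np.linalg.norm(j),0]*sign
    x=np.array([0,0,-1.]);M=R.from_matrix(np.c_[x,np.cross(j,x),j]);r0=R.from_quat(s["ee_rot"])
    return r0.inv().apply(np.r_[m,ztcp]-s["eef_pos"])*1000,(r0.inv()*M).as_rotvec()
E
python3 - <<'E'
from h import *
from cell import robot
s=robot.read_state()
print(fingers(s), R.from_quat(s["ee_rot"]).as_matrix().round(3).tolist())
for sg in(1,-1):print(sg,[v.round(3) for v in move(s,(-32,42),(-112,-31),.25,sg)])
for n,p in dict(tub=(.5062,.0055),jar=(.4515,-.0552)).items():print(n,st(p))
d=dict(np.load("top.npz"));c=d["color"][150:290,230:430,::-1];cv2.imwrite("pics/crop.png",cv2.resize(c,None,fx=4,fy=4,interpolation=cv2.INTER_CUBIC))
E
```

```text
(array([-242.15050962, -667.319903  ]), array([-187.87656604, -761.84669065]), np.float64(0.22571874822489624)) [[-0.001, -0.943, -0.333], [0.001, -0.333, 0.943], [-1.0, 0.0, 0.001]]
1 [array([  -6.538, -482.572,  553.27 ]), array([ 1.352e+00,  1.000e-03, -1.000e-03])]
-1 [array([  -6.538, -482.572,  553.27 ]), array([-1.789e+00,  1.000e-03,  1.000e-03])]
tub [-54.06739316 -32.79903958]
jar [ -96.91124049 -102.3762251 ]
```

View pics/crop.png

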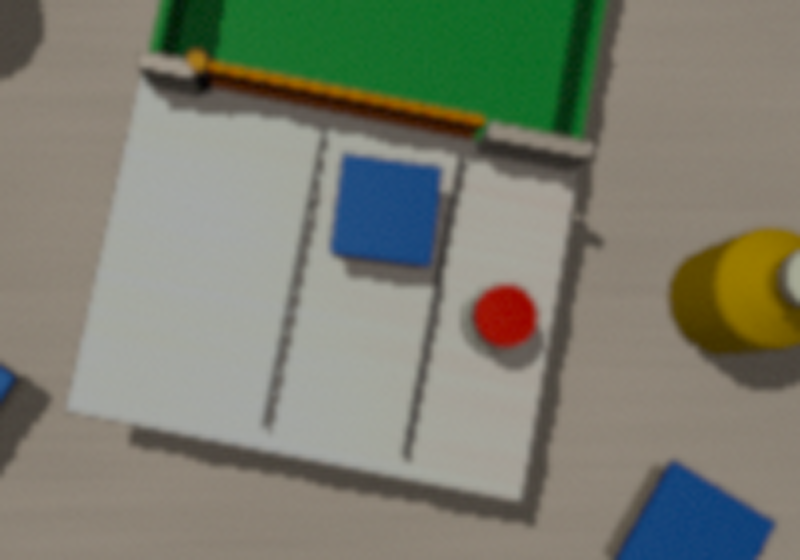

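The crop shows the chosen tub's lid at (386,210) between the two guides, slightly turned. The jar cap is at (505,316) and the flap runs from (197,60) to (480,125). The lane behind the tub is free. Next I move above the start pose.

apply_moves --increments '[{"offset":[-6,-60,69],"twist":[-0.18,0,0]},{"offset":[-6,-120,138],"twist":[-0.36,0,0]},{"offset":[-6,-180,207],"twist":[-0.54,0,0]},{"offset":[-6,-240,276],"twist":[-0.72,0,0]},{"offset":[-6,-300,345],"twist":[-0.9,0,0]},{"offset":[-6,-360,414],"twist":[-1.08,0,0]},{"offset":[-6,-420,483],"twist":[-1.26,0,0]},{"offset":[-6,-482,553],"twist":[-1.44,0,0]},{"offset":[-6,-482,553],"twist":[-1.6,0,0]},{"offset":[-6,-482,553],"twist":[-1.789,0,0]},{"offset":[-6,-482,553],"twist":[-1.789,0,0]},{"offset":[-6,-482,553],"twist":[-1.789,0,0]},{"offset":[-6,-482,553],"twist":[-1.789,0,0]},{"offset":[-6,-482,553],"twist":[-1.789,0,0]},{"offset":[-6,-482,553],"twist":[-1.789,0,0]},{"offset":[-6,-482,553],"twist":[-1.789,0,0]}]' --claw 1

```text
time: 2.1
eef_pos: [0.4948, 0.0448, 0.2498]
ee_rot: [0.68, 0.194, -0.68, 0.194]
wrist_force: [-0.2, 0.2, -0.1]
opening: 0.0874
```

Run:
```python
from h import *
from cell import robot
s=robot.read_state();print(s["time"],s["joints"],fingers(s),s["opening"],s["wrist_force"])
print([v.round(3) for v in move(s,(-32,42),(-112,-31),.127,-1)])
d=robot.snapshot("wrist");cv2.imwrite("pics/wrist1.png",d["color"][:,:,::-1]);np.savez("wrist1.npz",**d)
```

```text
2.1 [ 4.86503562e-01  5.77385179e-02 -3.61214520e-01 -1.35661980e-05
 -1.15145812e+00  7.01906949e-02] (array([-112.63088565,  -32.9106807 ]), array([-32.00587256,  40.44193005]), np.float64(0.23275968523266855)) 0.08744273145056153 [-0.23258935  0.21775738 -0.10844543]
[array([122.76 ,  -1.07 ,  -1.355]), array([-0.001, -0.   , -0.   ])]
```

View pics/wrist1.png

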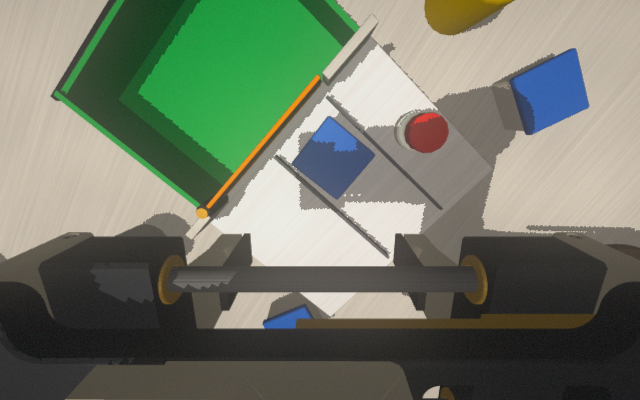

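The wrist view shows the tub lid at (334,157) between the guides, the flap hinge at (203,213), and the fingers at (235,262) and (412,262), flap finger on the left. I'll use it to re-check the tub and station poses before descending.

Run:
```python
from h import *
d=dict(np.load("wrist1.npz"));P=pts(d);H,S,V=cv2.cvtColor(d["color"],cv2.COLOR_RGB2HSV).transpose(2,0,1)
m=(H>100)&(H<125)&(S>120)&(P[...,2]>.135)&(P[...,2]<.146)
r=cv2.minAreaRect((P[m][:,:2]*1000).astype(np.float32));print("tub",r,st(np.array(r[0])/1000),np.median(P[m][:,2]))
m=(H>5)&(H<20)&(S>170)&(P[...,2]>.145)&(P[...,2]<.156);m[230:]=0
r=cv2.minAreaRect((P[m][:,:2]*1000).astype(np.float32));print("flap",r,st(np.array(r[0])/1000))
b=P[...,2];m=(np.abs(b-.110)<.0022)&(d["range_z"]>0);m[230:]=0
q=np.array([st(p) for p in P[m]]);q=q[(q[:,0]>-170)&(q[:,0]<-20)]
print(np.histogram(q[:,1],bins=np.arange(-80,30,5)))
```

```text
tub ((515.9345703125, -9.544816970825195), (24.090099334716797, 37.014854431152344), 83.17829132080078) [-41.77687002 -45.83941602] 0.14068881104802933
flap ((568.3846435546875, 31.677242279052734), (155.2017822265625, 9.230086326599121), 78.10736846923828) [2.37015476 4.17366781]
(array([  0,  48, 372,   0,   0,   0,   0,   0,   0,   0,   0,   0,   0,
         0,   0,   0,   0, 294,   0,   0,   0]), array([-80, -75, -70, -65, -60, -55, -50, -45, -40, -35, -30, -25, -20,
       -15, -10,  -5,   0,   5,  10,  15,  20,  25]))
```

The guides and flap agree with my station frame; the tub mask was cut by the shadow, so I keep the top view's tub pose. Descending now.

apply_moves --increments '[{"offset":[30,-1,-1.5],"twist":[0,0,0]},{"offset":[60,-1,-1.5],"twist":[0,0,0]},{"offset":[90,-1,-1.5],"twist":[0,0,0]},{"offset":[108,-1,-1.5],"twist":[0,0,0]},{"offset":[118,-1,-1.5],"twist":[0,0,0]},{"offset":[123,-1,-1.5],"twist":[0,0,0]},{"offset":[123,-1,-1.5],"twist":[0,0,0]},{"offset":[123,-1,-1.5],"twist":[0,0,0]}]'

```text
time: 3.15
eef_pos: [0.4962, 0.0474, 0.1272]
ee_rot: [0.68, 0.195, -0.679, 0.195]
wrist_force: [0.3, 0.0, 1.6]
opening: 0.0874
```

Run:
```python
from h import *
from cell import robot
s=robot.read_state();print(s["time"],fingers(s),s["wrist_force"])
for k in(15,30,45,60,80,100):print(k,[v.round(2) for v in move(s,(-32+k,42),(-112+k,-31),.127,-1)])
```

```text
3.15 (array([-111.70834321,  -30.09901316]), array([-31.18386973,  43.36386386]), np.float64(0.11022345286506598)) [0.26278579 0.00161371 1.59295994]
15 [array([ 0.24, 10.57, -9.91]), array([-0., -0., -0.])]
30 [array([  0.25,  20.68, -20.99]), array([-0., -0., -0.])]
45 [array([  0.27,  30.79, -32.07]), array([-0., -0., -0.])]
60 [array([  0.28,  40.9 , -43.15]), array([-0., -0., -0.])]
80 [array([  0.3 ,  54.38, -57.93]), array([-0., -0., -0.])]
100 [array([  0.32,  67.86, -72.7 ]), array([-0., -0., -0.])]
```

apply_moves --increments '[{"offset":[0,4,-3.5],"twist":[0,0,0]},{"offset":[0,7.5,-7],"twist":[0,0,0]},{"offset":[0,11,-10.5],"twist":[0,0,0]},{"offset":[0,14,-14],"twist":[0,0,0]},{"offset":[0,17.5,-17.5],"twist":[0,0,0]},{"offset":[0,20.7,-21],"twist":[0,0,0]},{"offset":[0,24,-24.7],"twist":[0,0,0]},{"offset":[0,27.4,-28.4],"twist":[0,0,0]},{"offset":[0,27.4,-28.4],"twist":[0,0,0]},{"offset":[0,27.4,-28.4],"twist":[0,0,0]}]'

```text
time: 4.4
eef_pos: [0.5339, 0.0389, 0.1262]
ee_rot: [-0.679, -0.195, 0.68, -0.195]
wrist_force: [-4.5, 1.4, -0.1]
opening: 0.0878
```

```bash
cat > look.py <<'E'
import sys
from h import *
from cell import robot
s=robot.read_state();print(s["time"],fingers(s),s["wrist_force"])
n=sys.argv[1]
d=robot.snapshot("scene");cv2.imwrite(f"pics/s{n}.png",cv2.resize(d["color"][110:310,190:450,::-1],None,fx=3,fy=3,interpolation=cv2.INTER_CUBIC))
for c in("scene","top"):
    if c=="top":d=robot.snapshot(c)
    P=pts(d);H,S,V=cv2.cvtColor(d["color"],cv2.COLOR_RGB2HSV).transpose(2,0,1);q=(P[...,:2]-O)@np.c_[EX,EY]*1000
    roi=(q[...,0]>-100)&(q[...,0]<190)&(abs(q[...,1])<140)
    for k,m in dict(tub=(H>100)&(H<125)&(S>120)&(P[...,2]>.02),flap=(H>5)&(H<20)&(S>150)&(P[...,2]>.1)).items():
        m=m&roi
        if m.sum()>20:
            r=cv2.minAreaRect(q[m].astype(np.float32));print(c,k,m.sum(),"st",np.round(r[0],1),np.round(r[1],1),round(r[2],1),"z",np.percentile(P[m][:,2],[5,50,95]).round(3))
E
python3 look.py 1
```

```text
4.4 (array([-73.166393  , -31.68915497]), array([ 7.37327741, 41.75705906]), np.float64(0.10922253577367484)) [-4.53778116  1.36336085 -0.11415041]
scene tub 184 st [-7.7 33.4] [ 99.6 220.2] 8.7 z [0.138 0.141 0.397]
scene flap 908 st [ 1.7 43.4] [ 75.3 241.2] 43.8 z [0.109 0.143 0.526]
top tub 159 st [-46.9 -35.4] [24.1 85.4] 48.2 z [0.139 0.141 0.314]
```

View pics/s1.png

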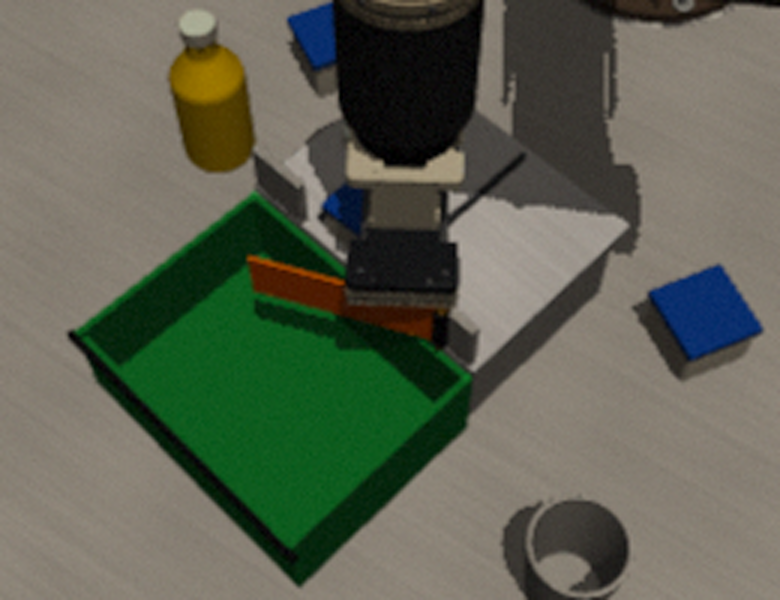

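The flap is open about 0.6 rad, from (250,270) to (440,330), and the tub's lid shows at (345,205), still on the ledge. I'll check its rotation from the wrist camera.

```bash
cat > lw.py <<'E'
import sys
from h import *
from cell import robot
s=robot.read_state();print(s["time"],fingers(s),s["wrist_force"])
d=robot.snapshot("wrist");cv2.imwrite(f"pics/w{sys.argv[1]}.png",d["color"][:,:,::-1])
P=pts(d);H,S,V=cv2.cvtColor(d["color"],cv2.COLOR_RGB2HSV).transpose(2,0,1);q=(P[...,:2]-O)@np.c_[EX,EY]*1000
m=(H>98)&(H<128)&(S>90)&(P[...,2]>.132)&(P[...,2]<.148)&(abs(q[...,0])<100)&(abs(q[...,1])<90)
if m.sum()>20: r=cv2.minAreaRect(q[m].astype(np.float32));print("tub",m.sum(),r)
m=(H>5)&(H<20)&(S>150)&(P[...,2]>.145)&(P[...,2]<.157)&(q[...,0]>-5)
if m.sum()>20: r=cv2.minAreaRect(q[m].astype(np.float32));print("flap",m.sum(),r)
E
python3 lw.py 1
```

```text
4.5 (array([-73.15338905, -31.68513221]), array([ 7.38865805, 41.7585062 ]), np.float64(0.10927250050623309)) [-3.92050962  0.47454376 -0.68895327]
tub 11236 ((-30.888900756835938, -33.07560348510742), (54.158512115478516, 53.620323181152344), 1.9587680101394653)
flap 3166 ((47.67508316040039, -7.800048828125), (5.104992866516113, 110.15243530273438), 26.898040771484375)
```

View pics/w1.png

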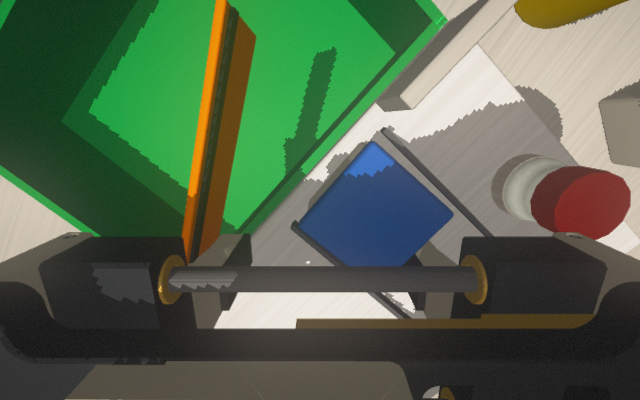

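The tub is at station (-31,-33), turned about 2°, with the flap held at about 0.47 rad. The red cap at (580,200) is clear of the fingers. Continuing the push through the mouth.

apply_moves --increments '[{"offset":[0,3.4,-3.7],"twist":[0,0,0]},{"offset":[0,6.7,-7.4],"twist":[0,0,0]},{"offset":[0,10.1,-11.1],"twist":[0,0,0]},{"offset":[0,13.5,-14.8],"twist":[0,0,0]},{"offset":[0,16.8,-18.5],"twist":[0,0,0]},{"offset":[0,20.2,-22.2],"twist":[0,0,0]},{"offset":[0,20.2,-22.2],"twist":[0,0,0]}]'

```text
time: 5.42
eef_pos: [0.5638, 0.0332, 0.1264]
ee_rot: [-0.679, -0.194, 0.68, -0.195]
wrist_force: [-3.6, -1.8, 0.4]
opening: 0.0874
```

```bash
python3 lw.py 2
```

```text
5.425 (array([-42.6906036 , -31.83148856]), array([37.86478796, 41.59751503]), np.float64(0.10938415140739811)) [-3.64247285 -1.80015541  0.39315242]
tub 11517 ((-3.243082046508789, -34.76661682128906), (59.7961540222168, 53.77805709838867), 1.0513217449188232)
flap 2897 ((101.30181884765625, 17.140766143798828), (7.36948299407959, 75.75193786621094), 58.67637252807617)
```

apply_moves --increments '[{"offset":[0,3.4,-3.7],"twist":[0,0,0]},{"offset":[0,6.7,-7.4],"twist":[0,0,0]},{"offset":[0,10.1,-11.1],"twist":[0,0,0]},{"offset":[0,13.5,-14.8],"twist":[0,0,0]},{"offset":[0,16.8,-18.5],"twist":[0,0,0]},{"offset":[0,20.2,-22.2],"twist":[0,0,0]},{"offset":[0,23.6,-25.9],"twist":[0,0,0]},{"offset":[0,27,-29.6],"twist":[0,0,0]},{"offset":[0,30.3,-33.3],"twist":[0,0,0]},{"offset":[0,33.7,-37],"twist":[0,0,0]},{"offset":[0,33.7,-37],"twist":[0,0,0]},{"offset":[0,33.7,-37],"twist":[0,0,0]},{"offset":[0,33.7,-37],"twist":[0,0,0]}]'

```text
time: 7.1
eef_pos: [0.6135, 0.0247, 0.1268]
ee_rot: [0.68, 0.195, -0.68, 0.195]
wrist_force: [0.3, -1.9, -0.6]
opening: 0.0876
```

```bash
python3 lw.py 3; python3 look.py 3
```

```text
7.1 (array([  7.72585605, -31.30980217]), array([88.25940452, 42.14319295]), np.float64(0.10975886711175546)) [ 0.32903693 -1.93336794 -0.60142271]
flap 596 ((111.54307556152344, 52.06222915649414), (5.7328715324401855, 84.47211456298828), 76.10718536376953)
7.15 (array([  7.68239355, -31.28332489]), array([88.21076097, 42.17535213]), np.float64(0.10973974433667637)) [ 1.03208591 -2.27531032 -0.57365233]
scene tub 33 st [35.6 63. ] [103.6 242.8] 58.2 z [0.075 0.342 0.551]
scene flap 839 st [30.6 76.4] [101.9 242.2] 59.9 z [0.109 0.146 0.533]
top flap 95 st [48.6 17.2] [ 87.  124.8] 5.5 z [0.126 0.148 0.547]
```

View pics/s3.png

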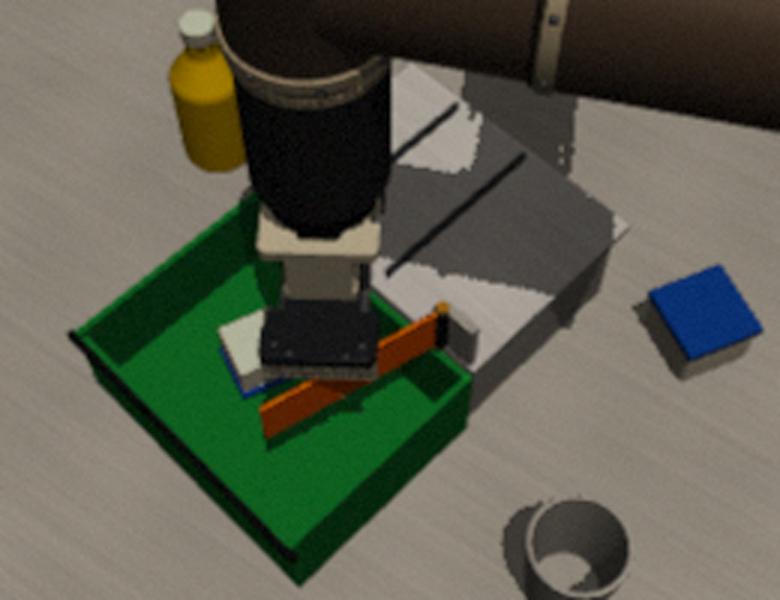

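The tub lies upside down on the caddy floor at (255,350), clear of the flap. Drawing back slowly so that the flap follows the finger.

apply_moves --increments '[{"offset":[0,-5.4,5.9],"twist":[0,0,0]},{"offset":[0,-10.8,11.8],"twist":[0,0,0]},{"offset":[0,-16.2,17.7],"twist":[0,0,0]},{"offset":[0,-21.6,23.6],"twist":[0,0,0]},{"offset":[0,-27,29.5],"twist":[0,0,0]},{"offset":[0,-32.4,35.4],"twist":[0,0,0]},{"offset":[0,-37.8,41.3],"twist":[0,0,0]},{"offset":[0,-43.2,47.2],"twist":[0,0,0]},{"offset":[0,-48.6,53.1],"twist":[0,0,0]},{"offset":[0,-54,59],"twist":[0,0,0]},{"offset":[0,-59.4,64.9],"twist":[0,0,0]},{"offset":[0,-64.8,70.8],"twist":[0,0,0]},{"offset":[0,-70.2,76.7],"twist":[0,0,0]},{"offset":[0,-75.6,82.6],"twist":[0,0,0]},{"offset":[0,-81,88.5],"twist":[0,0,0]},{"offset":[0,-81,88.5],"twist":[0,0,0]}]'

```text
time: 9.25
eef_pos: [0.4949, 0.0468, 0.1268]
ee_rot: [0.68, 0.195, -0.68, 0.195]
wrist_force: [0.3, 0.2, -0.6]
opening: 0.0878
```

apply_moves --increments '[{"offset":[-30,0,0],"twist":[0,0,0]},{"offset":[-70,0,0],"twist":[0,0,0]},{"offset":[-110,0,0],"twist":[0,0,0]},{"offset":[-150,0,0],"twist":[0,0,0]},{"offset":[-150,-40,44],"twist":[0,0,0]},{"offset":[-150,-50,60],"twist":[0,0,0]},{"offset":[-150,-50,60],"twist":[0,0,0]},{"offset":[-150,-50,60],"twist":[0,0,0]}]'

```text
time: 10.25
eef_pos: [0.4186, 0.0574, 0.2767]
ee_rot: [0.68, 0.195, -0.68, 0.195]
wrist_force: [0.1, -0.1, 0.4]
opening: 0.0872
```

```bash
python3 look.py 4
python3 - <<'E'
from h import *
from cell import robot
d=robot.snapshot("scene");a=dict(np.load("scene.npz"))
for n,(x,y,X,Y) in dict(jar=(300,135,322,165),det=(245,110,277,168),beak=(360,272,403,322)).items():
    print(n,np.abs(d["color"][y:Y,x:X].astype(int)-a["color"][y:Y,x:X]).mean())
E
```

```text
10.25 (array([-189.87998665,  -34.32946221]), array([-109.37721627,   39.15728744]), np.float64(0.2596669516095361)) [ 0.06571835 -0.07173718  0.39600131]
scene flap 552 st [4.2 3.2] [ 78.6 141.5] 26.4 z [0.108 0.133 0.152]
jar 5.627272727272727
det 1.7841235632183907
beak 1.9978294573643411
```

View pics/s4.png

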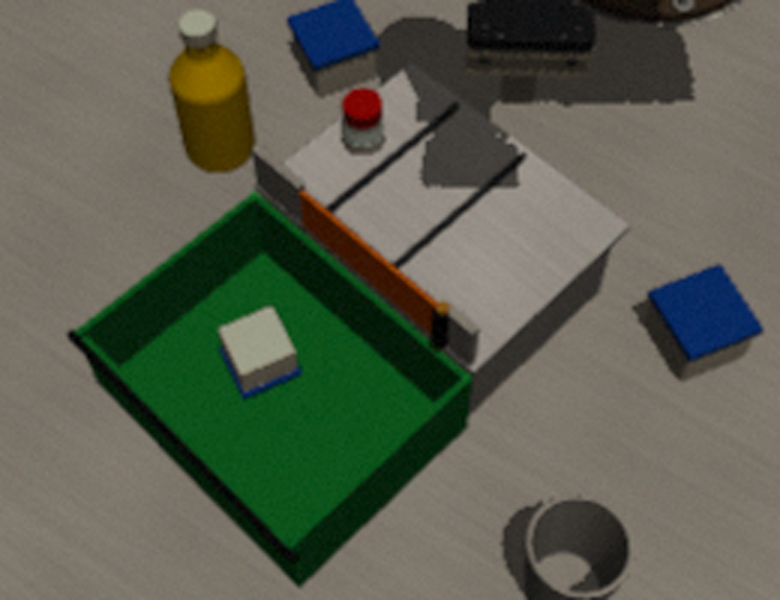

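The flap is shut from (303,200) to (440,310), the tub rests in the caddy at (258,350), and the jar, bottle and beaker stand as before. Handing in.

```bash
python3 -c "
from cell import robot
print(robot.hand_in())"
```

```text
the job is handed in; nothing more can be done
None
```

I handed the job in at about 10 s of the 42 s allowed. `hand_in` gives no verdict, so the result below rests on my own checks.

**What I did:** with the gripper fully open and turned about 42° to the lane, I made one push towards the mouth. The leading finger opened the flap and held it there while the trailing finger pushed the tub along its lane. I then drew back slowly so the flap closed behind the finger, and lifted clear.

**Order of steps:**

| Tub position (station x) | Flap angle |
|---|---|
| -31 mm | about 0.47 rad |
| about 0 mm (mouth) | about 1.02 rad |
| dropped into the caddy | about 1.3 rad |

**Last checks:**
- **Tub and flap:** in the last picture the tub lies upside down on the caddy floor and the flap looks closed across the mouth. I judged the flap by eye, because that camera's orange mask gave no usable angle.
- **Jar, bottle and beaker:** the bottle and beaker image patches are nearly unchanged. The jar patch differed slightly more, which I put down to the tub being gone and the changed shadow. The jar looks to be in its place, but I did not measure its position again.
- **Contact:** the wrist force was near zero after drawing back. Nothing I saw suggested the tub touched the flap, but I could not measure the force between them.
- **Failed measurement:** one early wrist-camera reading of the tub was cut short by shadow, so I used the top-view position. A later wrist reading agreed with it.

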